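Slide a power module under the contact bridge and press the probes onto it

TASK

Gently push the wide power module along the bench, flat and without lifting or tipping it, between the guide rails and under the low bridge of the contact station, the end with the four small tabs going in first, until it is fully home against the end stop. Only then press the black knob on top of the bridge fully down with a fingertip, so that the spring probes sit on the tabs, and finish while still holding it down. Nothing is to be gripped or picked up, and the slim module and the other loose parts stay where they are.

Things in the scene. Friction and masses are not known exactly. Their poses are not given: they have to be found in the camera images.
- station: Contact station fixed to the bench, bare and grey metal with grey plastic guides. Origin on the bench top straight below the plunger knob; +x is the way in, +y to the left of it, z up. Behind its end stop stands a grey box 42 mm high (x 26 to 80 mm, y -51 to 51), with sockets to x = 92 and a small toggle 58 high. Overall x -89 to 92, y -70 to 70 mm
- mouth (a point): Centre line point where the straight guides begin, 7 mm above the bench, at x = -46 mm of the station; axes as station. The two grey guide rails, 14 mm high, stand 65 apart from here inward (4 mm more than the module is wide); before here their flared mouths open from 65 to 99 apart over 43 mm
- bridge_front (a point): Middle of the front lower edge of the bridge, at x = -22 mm of the station. The bridge spans x -22 to 22; its underside is 36 mm above the bench, its top plate 56, a brass bush on that 64. Between its two beams hang the probe tips, 34 mm above the bench when up
- stop_face (a point): Point between the faces of the two bumpers of the end stop, 2 mm above the bench, on the centre line; axes as station. The front edge of the module's base plate touches here when it is home
- press_knob: Round black mushroom knob, 38 mm across, on a vertical spring plunger in the bridge, on the z axis of the station; it only goes down, 9 mm to its own stop, and springs back when released. Alone it takes 2.4 N to start and 5 N at the bottom; with the module home the probes meet the tabs after 4 mm and the bottom takes about 11 N
- knob_top (a point): Centre of the slightly domed top of the knob, 90 mm above the bench when up, 81 mm when fully down
- probe_head: Black block with four brass spring probes below it (at x = 0, y = -18, -6, 6 and 18 mm of the station), carried by the knob's plunger; the probes give way by up to 6 mm on a spring
- module: The wide power module, loose, 0.2 to 0.4 kg: black housing (94 x 58, 21 mm high) on a metal base plate 106 (x) x 61 (y) x 3 mm; three square screw terminals (27 high) in a row along the middle and at its +x end a ledge with four small metal tabs, 30 high. Origin at the centre of its underside, z up, +x toward the tabs. Starts 10 to 15 cm short of home, up to 15 mm off line, up to 0.2 rad askew
- module_front (a point): Middle of the module's front (tab) end, 53 mm from its origin, 2 mm up, on the base plate edge; axes as module
- module_rear (a point): Middle of the module's rear end, 53 mm behind its origin, 2 mm up, on the base plate edge: where it is pushed. The base plate stands 6 mm proud of the housing here. At home the rear end is still 72 mm in front of the bridge
- slim_module: Bystander: a narrower power module of the same make, 94 x 34 x 27 mm, without the ledge and tabs; stays where it is
- film_cap: Bystander: block capacitor 35 x 57 x 45 mm with four wires on top (57 high)
- snap_cap: Bystander: standing can capacitor, 46 mm across, 80 high
- solder_spool: Bystander: spool of solder, 55 mm across, 44 high
- fuse_link: Bystander: ceramic fuse with metal caps, 54 long, 14 across, lying
- plug_black: Bystander: banana plug, 68 long, 13 across, lying
- nut_tin: Bystander: round tin 67 across, 31 high
- hex_key: Bystander: hex key 82 x 28 x 5 mm, lying

How it is judged:
By the outcome, as a careful person would: the job done as asked, in the order asked, and still so for the second after the job is handed in, while the arm keeps its last pose, push and grip.
It also fails if it takes over 54 s, if anything falls off the work surface, if the arm or the gripper's body presses on something with over 40 N, if the wrist force passes 120 N, or if a joint passes its speed limit or range.

ROBOT

A 6-joint arm with a two-finger parallel gripper is mounted at the origin on a cart in front of the work surface, level with it; the furniture and walls round the work are solid. World frame = base frame: x ahead of the robot, y to its left, z up, the work surface at z = 0. Lengths are in m, angles in rad, forces in N, time in s.
With the tool pointing down it reaches from about 0.325 to 0.9 m from the base axis. Payload 3.5 kg.
Tool frame: the origin (TCP) lies midway between the tips of the shut fingers; the grasp point (between the pads) lies 19 mm behind it; z points along the fingers, y is the line along which they close (so a half turn about z gives the same grasp; the last joint's range is limited). The gripper opens to 85 mm and grips with 20 to 120 N. Pads are 22 mm wide; open, the fingers measure 114 mm over their backs; the gripper's body (76 mm by 85 mm) begins 54 mm behind the grasp point. The pads swing forward as they close: fully open they stand 13 mm farther back than shut.
Start: joints at [-1.423, 0.276, -0.026, 1.268, 0, 1.467], TCP at [0.155, -0.605, 0.231] pointing down, gripper open.
Joint ranges: [-3.12, 3.12], [-0.85, 1.88], [-1.08, 1.24], [-1.95, 2.15], [-1.57, 1.53], [-3.14, 3.14]. Speed limits (rad/s): [2.57, 2.57, 3.14, 3.14, 3.14, 3.14].

INTERFACE

Orientations are given as a unit quaternion [x, y, z, w].
In Python, from rig import ctrl gives the robot as it stands. The module is installed in compiled form; this text tells all that it offers.
- The arm moves only by the tool play_rows, never from a script. Its argument "deltas" is a list of rows, each an object of numbers: "tx", "ty", "tz": the shift along the world's x, y, z in m; "ax", "ay", "az": the turn, a rotation vector about the world's x, y, z in degrees; "gripper": the opening, from -1 (shut) to 1 (fully open). In form: [{"tx": .., "ty": .., "tz": .., "ax": .., "ay": .., "az": .., "gripper": ..}, ...]. A call has 1 to 20 rows; each row shifts and turns the commanded pose from where the row before left it; what a row does not reach is not made up. A row lasts 1/10 s, in which the tool goes at most 50 mm and 8.59 degrees, less where a joint would pass 70% of its speed; a pose out of reach is approached as far as the arm can. A call with a gripper value outside its range is refused whole. The fingers move at their own pace and stop on an object; the grip force is fixed at half the most. Time passes only in rows, so rows that do not move let the fingers close. It gives the time, the measured TCP pose, the force, the opening and the grip force at its end, in the units of the state.
- ctrl.state(): the state, without advancing time (a new reading comes with each control period).
- ctrl.snapshot(name): name is "scene" or "side" or "wrist"; returns the picture (420x560x3 uint8, red, green, blue); there is no depth.
- ctrl.calibration(name): a dict with "camera_matrix" (3x3 intrinsics, pixels), "eye" and "orientation" of the camera in the world. Camera axes: x right, y up, looking along -z (the intrinsics and any distortion apply to the point x, -y, -z); pixel columns grow to the right and rows downward; lengths in m; the calibration is good to about 2 mm. A picture is of the moment at which its call begins: read the wrist's pose just before it. calibration takes no time and is no camera call; for the wrist camera it gives the pose at the moment of the call.
- ctrl.finish_job(): hands the job in; it is judged then, once.
The state is a dict: "clock": time; "joints": joint angles; "qd": joint speeds; "tau": joint torques, N m; "ee_pos": TCP position; "ee_rot": TCP orientation; "force": force on the tool from outside, world axes, zero at the start; "ft_torque": the same for the moment, N m; "finger_gap": finger opening in m; "finger_force": force on a finger pad.
Only numpy, scipy, OpenCV 4.12 (cv2) and the standard library are available. Lean on these libraries where they do the work, as an engineer would, in place of code of your own. Each camera call takes 0.05 s, during which the arm holds its last target. There are 200 camera calls.

## Working session

There is one attempt and no reset: what is moved stays moved. The work goes in short steps, Python scripts to look and compute and a tool call to move; the robot and the scene stay as the last step left them, time stands still between calls to the robot, and variables do not carry over. Pictures are saved under pics/ and viewed, at most 10 in all, crops included, and the job is handed in when it is done.

Besides the shell and the picture viewer there is one more tool, called by a JSON object that holds its "op" and its "data", one argument or row to a line. play_rows: Moves the arm, as the interface text tells. Its arguments: {"type":"object","properties":{"deltas":{"type":"array"}},"required":["deltas"]}

```bash
mkdir -p pics
cat > h.py <<'E'
import numpy as np, cv2
from scipy.spatial.transform import Rotation as R
from rig import ctrl
def shot(name,fn):
    c=ctrl.calibration(name); im=ctrl.snapshot(name); cv2.imwrite('pics/'+fn,im[:,:,::-1]); return c,im
def ray(c,u,v):
    K=np.array(c['camera_matrix']);o=np.array(c['orientation'])
    M=R.from_quat(o).as_matrix() if o.size==4 else o
    d=np.linalg.inv(K)@[u,v,1]; return np.array(c['eye']),M@(d*[1,-1,-1])
def at(c,u,v,z):
    e,d=ray(c,u,v); return e+d*(z-e[2])/d[2]
def proj(c,p):
    K=np.array(c['camera_matrix']);o=np.array(c['orientation'])
    M=R.from_quat(o).as_matrix() if o.size==4 else o
    q=(M.T@(np.array(p)-c['eye']))*[1,-1,-1]; q=K@q; return q[:2]/q[2]
E
python3 - <<'E'
from h import *
for n in('scene','side'):
    c,_=shot(n,n+'0.png'); print(c)
print(ctrl.state())
E
```

```text
{'camera_matrix': array([[470.07950964,   0.        , 278.10387156],
       [  0.        , 470.07950964, 209.98377577],
       [  0.        ,   0.        ,   1.        ]]), 'eye': array([0.18794324, 0.45227039, 0.93926308]), 'orientation': array([-0.08016567,  0.3274675 ,  0.91326622, -0.22865544])}
{'camera_matrix': array([[500.59334046,   0.        , 276.37235748],
       [  0.        , 500.59334046, 205.48651156],
       [  0.        ,   0.        ,   1.        ]]), 'eye': array([ 0.21591461, -1.11277595,  0.53453955]), 'orientation': array([ 0.54104486, -0.08260674, -0.12647625,  0.82731514])}
{'clock': 0.1, 'joints': array([-1.42343637e+00,  2.77086209e-01, -2.77333636e-02,  1.26800661e+00,
        2.73878869e-05,  1.46738592e+00]), 'qd': array([ 2.90954611e-05,  1.99094955e-04,  3.42625233e-03,  3.18289704e-04,
       -7.90119153e-04,  2.66322735e-04]), 'tau': array([ 2.57258616e-04, -4.46707034e+01,  2.96128857e+01,  8.48458323e-03,
       -6.60917976e-05, -2.26414940e-06]), 'ee_pos': array([ 0.15498226, -0.6047558 ,  0.23025823]), 'ee_rot': array([ 9.92149062e-01,  1.25056821e-01, -8.61033509e-06, -1.01498149e-03]), 'force': array([ 0.04290518, -0.35593687,  0.53842579]), 'ft_torque': array([ 0.06482369, -0.01464724, -0.0215104 ]), 'finger_force': 0.0, 'finger_gap': 0.08549399708497869}
```

View pics/scene0.png

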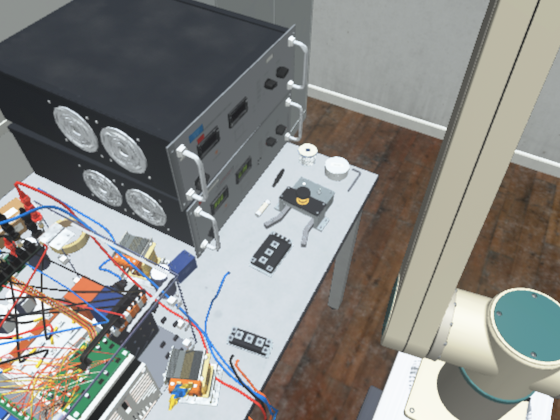

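View pics/side0.png

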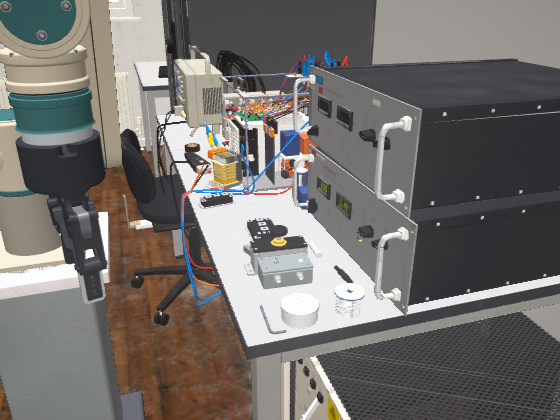

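The scene view shows the wide module at about (270,252), the station at about (305,198) with the knob at (303,194), and the slim module at (250,341). I'll enlarge both views.

Run:
```python
import cv2
a=cv2.imread('pics/scene0.png')[165:285,235:345]; cv2.imwrite('pics/sc.png',cv2.resize(a,None,fx=5,fy=5,interpolation=cv2.INTER_CUBIC))
a=cv2.imread('pics/side0.png')[205:305,225:345]; cv2.imwrite('pics/sd.png',cv2.resize(a,None,fx=6,fy=6,interpolation=cv2.INTER_CUBIC))
from h import *
c=ctrl.calibration('scene');d=ctrl.calibration('side')
print(at(c,303,194,.088),at(c,270,252,.02),at(d,278,241,.088),at(d,268,228,.02))
```

```text
[ 0.48478776 -0.23870522  0.088     ] [ 0.49687663 -0.09354164  0.02      ] [ 0.47292009 -0.30169318  0.088     ] [ 0.50943129 -0.1093711   0.02      ]
```

View pics/sc.png

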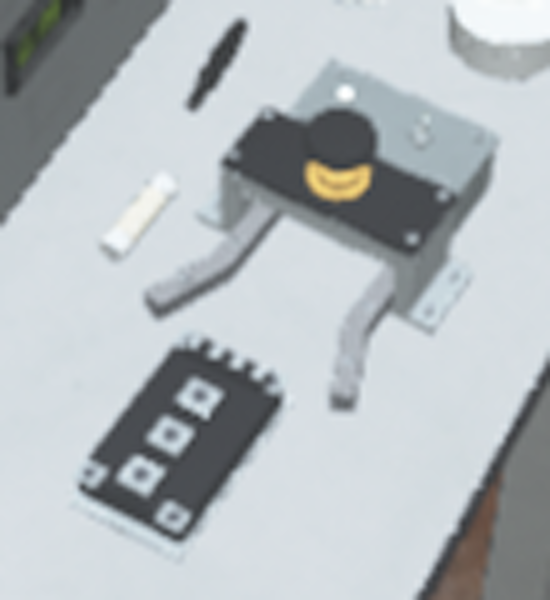

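View pics/sd.png

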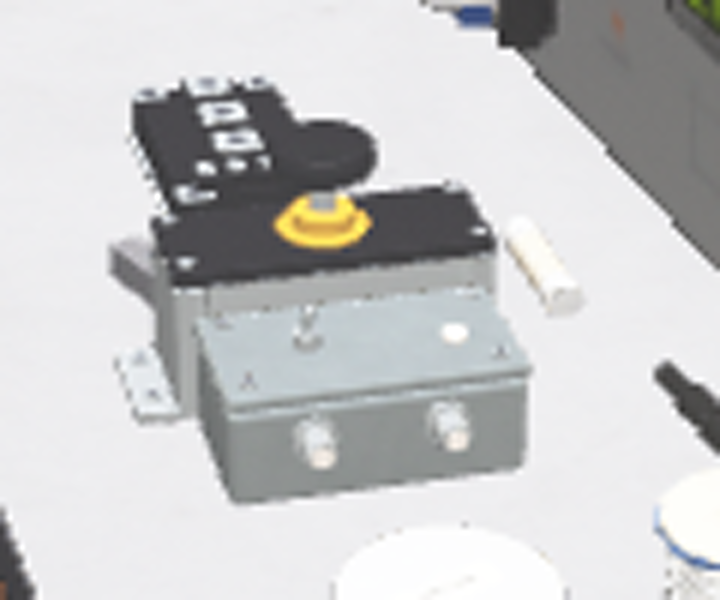

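Scene crop: knob disk centre at (340,135), box back corners at (333,62) and (497,140), terminals at (200,397), (170,436) and (140,475), rear plate corners at (75,506) and (181,557). Side crop: knob at (325,150), lid corners at (232,408) and (530,370). Next I fit the poses.

```bash
cat >> h.py <<'E'
from scipy.optimize import least_squares
def fit(obs,x0):  # obs: (calib,u,v,local xyz mm)
    def T(x,p): c,s=np.cos(x[2]),np.sin(x[2]); return [x[0]+(c*p[0]-s*p[1])/1e3,x[1]+(s*p[0]+c*p[1])/1e3,p[2]/1e3]
    f=lambda x:np.concatenate([proj(o[0],T(x,o[3]))-o[1:3] for o in obs])
    r=least_squares(f,x0,loss='soft_l1'); return r.x,f(r.x).reshape(-1,2).round(1)
E
python3 - <<'E'
from h import *
c=ctrl.calibration('scene');d=ctrl.calibration('side')
S=lambda u,v,p:(c,235+u/5,165+v/5,p)
D=lambda u,v,p:(d,225+u/6,205+v/6,p)
print(fit([S(340,135,(0,0,88)),S(333,62,(80,51,42)),S(497,140,(80,-51,42)),D(325,150,(0,0,88)),D(232,408,(80,-51,42)),D(530,370,(80,51,42)),D(197,325,(26,-51,42)),
 S(168,308,(-89,49.5,14)),S(332,402,(-89,-49.5,14))],[.48,-.25,-1.6]))
print(fit([S(75,506,(-53,30.5,2)),S(181,557,(-53,-30.5,2)),S(82,488,(-47,29,21)),S(181,540,(-47,-29,21)),D(135,95,(-47,-29,21)),D(275,85,(-47,29,21))],[.49,-.1,-1.6]))
for u,v in((200,397),(170,436),(140,475)): print(at(*S(u,v,0)[:3],.027))
E
```

```text
(array([ 0.48910512, -0.24910222, -1.6162259 ]), array([[ 0.3, -1.5],
       [-1.5, -2.1],
       [ 0.6, -2.9],
       [-1.4, -1.7],
       [-1.1, -1.6],
       [ 0.6, -2.3],
       [-1.5, -1.5],
       [-1.4, -0.8],
       [ 0.8, -2.9]]))
(array([ 0.49480871, -0.09911054, -1.62756312]), array([[-0.9, -0.9],
       [-0.1,  0.5],
       [-0.7, -3.3],
       [ 0.7, -2.6],
       [-2.8, -1.3],
       [-2.6, -2.1]]))
[ 0.49449835 -0.11402446  0.027     ]
[ 0.49631517 -0.08778632  0.027     ]
[ 0.49808627 -0.06220859  0.027     ]
```

{"op": "play_rows", "data": {
  "deltas": [
    {"tx":0.019,"ty":0.034,"tz":0,"az":4.05,"gripper":0},
    {"tx":0.019,"ty":0.034,"tz":0,"az":4.05,"gripper":0},
    {"tx":0.019,"ty":0.034,"tz":0,"az":4.05,"gripper":0},
    {"tx":0.019,"ty":0.034,"tz":0,"az":4.05,"gripper":0},
    {"tx":0.019,"ty":0.034,"tz":0,"az":4.05,"gripper":0},
    {"tx":0.019,"ty":0.034,"tz":0,"az":4.05,"gripper":0},
    {"tx":0.019,"ty":0.034,"tz":0,"az":4.05,"gripper":0},
    {"tx":0.019,"ty":0.034,"tz":0,"az":4.05,"gripper":0},
    {"tx":0.019,"ty":0.034,"tz":0,"az":4.05,"gripper":0},
    {"tx":0.019,"ty":0.034,"tz":0,"az":4.05,"gripper":0},
    {"tx":0.019,"ty":0.034,"tz":0,"az":4.05,"gripper":0},
    {"tx":0.019,"ty":0.034,"tz":0,"az":4.05,"gripper":0},
    {"tx":0.019,"ty":0.034,"tz":0,"az":4.05,"gripper":0},
    {"tx":0.019,"ty":0.034,"tz":0,"az":4.05,"gripper":0},
    {"tx":0.019,"ty":0.034,"tz":0,"az":4.05,"gripper":0},
    {"tx":0.019,"ty":0.034,"tz":0,"az":4.05,"gripper":0},
    {"tx":0.019,"ty":0.034,"tz":0,"az":4.05,"gripper":0},
    {"tx":0.019,"ty":0.034,"tz":0,"az":4.05,"gripper":0}
  ]
}}

```text
validation failed for argument at $.de...
```

Run:
```python
from h import *
s=ctrl.state(); print(s['clock'],s['ee_pos'],R.from_quat(s['ee_rot']).as_matrix().round(3),s['joints'].round(3),s['finger_gap'],s['force'])
c,im=shot('wrist','w1.png'); print(c)
```

```text
0.1 [ 0.15498226 -0.6047558   0.23025823] [[ 0.969  0.248 -0.   ]
 [ 0.248 -0.969  0.002]
 [ 0.    -0.002 -1.   ]] [-1.423  0.277 -0.028  1.268  0.     1.467] 0.08549399708497869 [ 0.04290518 -0.35593687  0.53842579]
{'camera_matrix': array([[376.69489592,   0.        , 278.51140171],
       [  0.        , 376.69489592, 206.7803686 ],
       [  0.        ,   0.        ,   1.        ]]), 'eye': array([ 0.21896877, -0.58856718,  0.37369673]), 'orientation': array([-0.10504042,  0.08162082, -0.60780971,  0.78286136])}
```

View pics/w1.png

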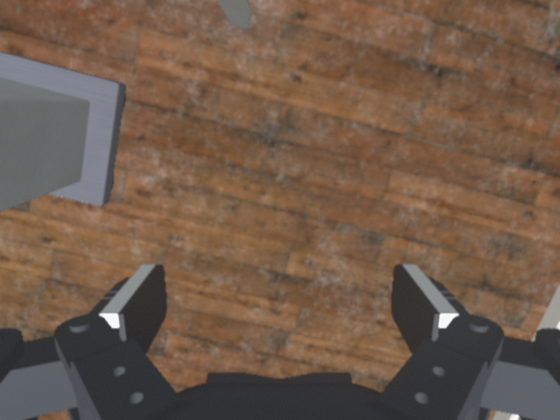

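The move was refused, so this wrist view shows only the floor and the open fingers at about (135,300) and (425,300). The likely cause is the missing "ax" and "ay", so I'm sending every field this time.

{"op": "play_rows", "data": {
  "deltas": [
    {"tx":0.019,"ty":0.034,"tz":0.0,"ax":0.0,"ay":0.0,"az":4.05,"gripper":0.0},
    {"tx":0.019,"ty":0.034,"tz":0.0,"ax":0.0,"ay":0.0,"az":4.05,"gripper":0.0}
  ]
}}

```text
clock: 0.35
ee_pos: [0.193, -0.537, 0.2305]
ee_rot: [0.981, 0.195, 0.0, -0.0]
force: [0.9, -0.3, -0.3]
finger_gap: 0.0589
finger_force: 0.0
```

{"op": "play_rows", "data": {
  "deltas": [
    {"tx":0.019,"ty":0.034,"tz":0.0,"ax":0.0,"ay":0.0,"az":4.05,"gripper":0.0},
    {"tx":0.019,"ty":0.034,"tz":0.0,"ax":0.0,"ay":0.0,"az":4.05,"gripper":0.0},
    {"tx":0.019,"ty":0.034,"tz":0.0,"ax":0.0,"ay":0.0,"az":4.05,"gripper":0.0},
    {"tx":0.019,"ty":0.034,"tz":0.0,"ax":0.0,"ay":0.0,"az":4.05,"gripper":0.0},
    {"tx":0.019,"ty":0.034,"tz":0.0,"ax":0.0,"ay":0.0,"az":4.05,"gripper":0.0},
    {"tx":0.019,"ty":0.034,"tz":0.0,"ax":0.0,"ay":0.0,"az":4.05,"gripper":0.0},
    {"tx":0.019,"ty":0.034,"tz":0.0,"ax":0.0,"ay":0.0,"az":4.05,"gripper":0.0},
    {"tx":0.019,"ty":0.034,"tz":0.0,"ax":0.0,"ay":0.0,"az":4.05,"gripper":0.0},
    {"tx":0.019,"ty":0.034,"tz":0.0,"ax":0.0,"ay":0.0,"az":4.05,"gripper":0.0},
    {"tx":0.019,"ty":0.034,"tz":0.0,"ax":0.0,"ay":0.0,"az":4.05,"gripper":0.0},
    {"tx":0.019,"ty":0.034,"tz":0.0,"ax":0.0,"ay":0.0,"az":4.05,"gripper":0.0},
    {"tx":0.019,"ty":0.034,"tz":0.0,"ax":0.0,"ay":0.0,"az":4.05,"gripper":0.0},
    {"tx":0.019,"ty":0.034,"tz":0.0,"ax":0.0,"ay":0.0,"az":4.05,"gripper":0.0},
    {"tx":0.019,"ty":0.034,"tz":0.0,"ax":0.0,"ay":0.0,"az":4.05,"gripper":0.0},
    {"tx":0.019,"ty":0.034,"tz":0.0,"ax":0.0,"ay":0.0,"az":4.05,"gripper":0.0},
    {"tx":0.019,"ty":0.034,"tz":0.0,"ax":0.0,"ay":0.0,"az":4.05,"gripper":0.0},
    {"tx":0.0,"ty":0.0,"tz":0.0,"ax":0.0,"ay":0.0,"az":0.0,"gripper":0.0}
  ]
}}

```text
clock: 2.05
ee_pos: [0.4987, 0.0098, 0.2311]
ee_rot: [0.722, 0.692, 0.001, -0.0]
force: [-0.3, 0.1, -0.5]
finger_gap: 0.0426
finger_force: 0.0
```

Run:
```python
from h import *
s=ctrl.state(); print(s['clock'],s['ee_pos'],R.from_quat(s['ee_rot']).as_matrix().round(3),s['joints'].round(3),s['finger_gap'],s['force'])
c,im=shot('wrist','w2.png'); print(c)
import pickle; pickle.dump(c,open('w2.pkl','wb'))
```

```text
2.05 [0.49868963 0.00981772 0.23108893] [[ 0.042  0.999  0.001]
 [ 0.999 -0.042  0.001]
 [ 0.001  0.001 -1.   ]] [-1.110e-01  5.200e-02 -2.940e-01  1.224e+00  1.000e-03  1.502e+00] 0.04257466333343745 [-0.28785     0.07102444 -0.46437177]
{'camera_matrix': array([[376.69489592,   0.        , 278.51140171],
       [  0.        , 376.69489592, 206.7803686 ],
       [  0.        ,   0.        ,   1.        ]]), 'eye': array([0.50086389, 0.07599922, 0.37461619]), 'orientation': array([-0.13300963,  0.00258722, -0.02082051,  0.99089265])}
```

View pics/w2.png

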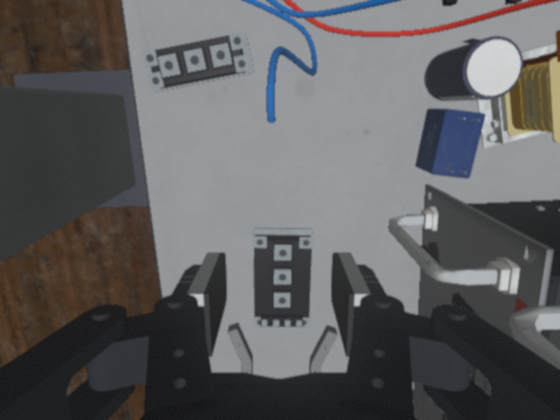

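The wrist view shows the module straight ahead of the fingers: rear plate edge from (253,229) to (313,230), terminals at (282,253), (282,277) and (281,300), rail tips near (235,328) and (332,332).

Run:
```python
from h import *
import pickle; c=pickle.load(open('w2.pkl','rb'))
for u,v,z in((253,229,.003),(313,230,.003),(282,253,.027),(282,277,.027),(281,300,.027),(235,328,.014),(332,332,.014),(254,321,.021),(310,321,.021)): print(u,v,at(c,u,v,z).round(4))
```

```text
253 229 [ 0.4693 -0.0483  0.003 ]
313 230 [ 0.5316 -0.052   0.003 ]
282 253 [ 0.4985 -0.0665  0.027 ]
282 277 [ 0.4975 -0.0924  0.027 ]
281 300 [ 0.4954 -0.1181  0.027 ]
235 328 [ 0.4438 -0.1571  0.014 ]
332 332 [ 0.5493 -0.1666  0.014 ]
254 321 [ 0.4657 -0.145   0.021 ]
310 321 [ 0.5251 -0.1475  0.021 ]
```

{"op": "play_rows", "data": {
  "deltas": [
    {"tx":0.0,"ty":0.0,"tz":-0.04,"ax":0.0,"ay":0.0,"az":0.0,"gripper":-0.3},
    {"tx":0.0,"ty":0.0,"tz":-0.04,"ax":0.0,"ay":0.0,"az":0.0,"gripper":-0.3},
    {"tx":0.0,"ty":0.0,"tz":-0.04,"ax":0.0,"ay":0.0,"az":0.0,"gripper":-0.3},
    {"tx":0.0,"ty":0.0,"tz":-0.04,"ax":0.0,"ay":0.0,"az":0.0,"gripper":-0.3},
    {"tx":0.001,"ty":0.0,"tz":-0.04,"ax":0.0,"ay":0.0,"az":0.0,"gripper":-0.3},
    {"tx":0.0,"ty":0.0,"tz":-0.016,"ax":0.0,"ay":0.0,"az":0.0,"gripper":-0.3},
    {"tx":0.0,"ty":0.0,"tz":-0.008,"ax":0.0,"ay":0.0,"az":0.0,"gripper":-0.3},
    {"tx":0.0,"ty":-0.01,"tz":0.0,"ax":0.0,"ay":0.0,"az":0.0,"gripper":-0.3},
    {"tx":0.0,"ty":-0.01,"tz":0.0,"ax":0.0,"ay":0.0,"az":0.0,"gripper":-0.3},
    {"tx":0.0,"ty":-0.01,"tz":0.0,"ax":0.0,"ay":0.0,"az":0.0,"gripper":-0.3}
  ]
}}

```text
clock: 3.1
ee_pos: [0.4997, -0.025, 0.0089]
ee_rot: [0.724, 0.69, 0.001, 0.001]
force: [0.3, -1.1, 0.2]
finger_gap: 0.0299
finger_force: 0.0
```

{"op": "play_rows", "data": {
  "deltas": [
    {"tx":0.0,"ty":-0.004,"tz":0.0,"ax":0.0,"ay":0.0,"az":0.0,"gripper":-0.3},
    {"tx":0.0,"ty":-0.004,"tz":0.0,"ax":0.0,"ay":0.0,"az":0.0,"gripper":-0.3},
    {"tx":0.0,"ty":-0.004,"tz":0.0,"ax":0.0,"ay":0.0,"az":0.0,"gripper":-0.3},
    {"tx":0.0,"ty":-0.004,"tz":0.0,"ax":0.0,"ay":0.0,"az":0.0,"gripper":-0.3},
    {"tx":0.0,"ty":-0.004,"tz":0.0,"ax":0.0,"ay":0.0,"az":0.0,"gripper":-0.3},
    {"tx":0.0,"ty":-0.004,"tz":0.0,"ax":0.0,"ay":0.0,"az":0.0,"gripper":-0.3},
    {"tx":0.0,"ty":-0.004,"tz":0.0,"ax":0.0,"ay":0.0,"az":0.0,"gripper":-0.3},
    {"tx":0.0,"ty":-0.004,"tz":0.0,"ax":0.0,"ay":0.0,"az":0.0,"gripper":-0.3},
    {"tx":0.0,"ty":-0.004,"tz":0.0,"ax":0.0,"ay":0.0,"az":0.0,"gripper":-0.3},
    {"tx":0.0,"ty":-0.004,"tz":0.0,"ax":0.0,"ay":0.0,"az":0.0,"gripper":-0.3}
  ]
}}

```text
clock: 4.1
ee_pos: [0.4981, -0.0637, 0.0073]
ee_rot: [0.724, 0.69, 0.0, -0.0]
force: [0.1, 2.4, 1.2]
finger_gap: 0.03
finger_force: 1.2
```

{"op": "play_rows", "data": {
  "deltas": [
    {"tx":0.0,"ty":-0.004,"tz":0.0,"ax":0.0,"ay":0.0,"az":0.0,"gripper":-0.3},
    {"tx":0.0,"ty":-0.004,"tz":0.0,"ax":0.0,"ay":0.0,"az":0.0,"gripper":-0.3},
    {"tx":0.0,"ty":-0.004,"tz":0.0,"ax":0.0,"ay":0.0,"az":0.0,"gripper":-0.3},
    {"tx":0.0,"ty":-0.004,"tz":0.0,"ax":0.0,"ay":0.0,"az":0.0,"gripper":-0.3},
    {"tx":0.0,"ty":-0.004,"tz":0.0,"ax":0.0,"ay":0.0,"az":0.0,"gripper":-0.3},
    {"tx":0.0,"ty":-0.004,"tz":0.0,"ax":0.0,"ay":0.0,"az":0.0,"gripper":-0.3},
    {"tx":0.0,"ty":-0.004,"tz":0.0,"ax":0.0,"ay":0.0,"az":0.0,"gripper":-0.3}
  ]
}}

```text
clock: 4.8
ee_pos: [0.4981, -0.0917, 0.0073]
ee_rot: [0.724, 0.69, 0.0, -0.0]
force: [-0.9, 3.3, 1.8]
finger_gap: 0.0302
finger_force: 1.9
```

Run:
```python
from h import *
s=ctrl.state(); print(s['ee_pos'],s['force'],s['ft_torque'])
_,a=shot('scene','s2.png');_,b=shot('side','d2.png')
A=cv2.resize(a[165:265,245:345],None,fx=4,fy=4,interpolation=2);B=cv2.resize(b[200:300,225:325],None,fx=4,fy=4,interpolation=2)
cv2.imwrite('pics/cmp2.png',np.hstack([A,B])[:,:,::-1])
```

```text
[ 0.49805005 -0.09172692  0.00730081] [-0.85633538  3.31444456  1.7645542 ] [ 0.79757209  0.07624843 -0.05614724]
```

View pics/cmp2.png

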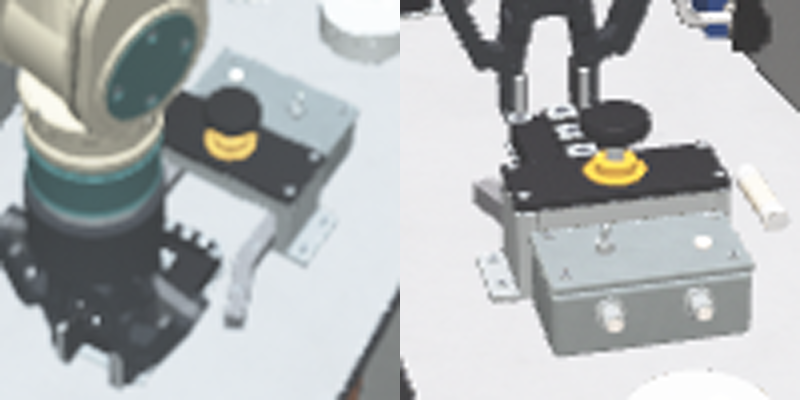

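The module is entering the flared rails squarely, with its tabs at about (195,240) in the left view, and the contact force is low. I'll keep pushing.

{"op": "play_rows", "data": {
  "deltas": [
    {"tx":-0.0002,"ty":-0.004,"tz":0.0,"ax":0.0,"ay":0.0,"az":0.0,"gripper":-0.3},
    {"tx":-0.0002,"ty":-0.004,"tz":0.0,"ax":0.0,"ay":0.0,"az":0.0,"gripper":-0.3},
    {"tx":-0.0002,"ty":-0.004,"tz":0.0,"ax":0.0,"ay":0.0,"az":0.0,"gripper":-0.3},
    {"tx":-0.0002,"ty":-0.004,"tz":0.0,"ax":0.0,"ay":0.0,"az":0.0,"gripper":-0.3},
    {"tx":-0.0002,"ty":-0.004,"tz":0.0,"ax":0.0,"ay":0.0,"az":0.0,"gripper":-0.3}
  ]
}}

```text
clock: 5.4
ee_pos: [0.4969, -0.1118, 0.0072]
ee_rot: [0.724, 0.69, -0.0, -0.0]
force: [-1.2, 2.8, 1.9]
finger_gap: 0.0298
finger_force: 1.7
```

{"op": "play_rows", "data": {
  "deltas": [
    {"tx":-0.0002,"ty":-0.004,"tz":0.0,"ax":0.0,"ay":0.0,"az":0.0,"gripper":-0.3},
    {"tx":-0.0002,"ty":-0.004,"tz":0.0,"ax":0.0,"ay":0.0,"az":0.0,"gripper":-0.3},
    {"tx":-0.0002,"ty":-0.004,"tz":0.0,"ax":0.0,"ay":0.0,"az":0.0,"gripper":-0.3},
    {"tx":-0.0002,"ty":-0.004,"tz":0.0,"ax":0.0,"ay":0.0,"az":0.0,"gripper":-0.3}
  ]
}}

```text
clock: 5.8
ee_pos: [0.4962, -0.1278, 0.0073]
ee_rot: [0.724, 0.69, -0.0, -0.0]
force: [-0.6, 3.1, 2.1]
finger_gap: 0.0301
finger_force: 1.5
```

{"op": "play_rows", "data": {
  "deltas": [
    {"tx":-0.0001,"ty":-0.003,"tz":0.0,"ax":0.0,"ay":0.0,"az":0.0,"gripper":-0.3},
    {"tx":-0.0001,"ty":-0.003,"tz":0.0,"ax":0.0,"ay":0.0,"az":0.0,"gripper":-0.3},
    {"tx":-0.0001,"ty":-0.003,"tz":0.0,"ax":0.0,"ay":0.0,"az":0.0,"gripper":-0.3},
    {"tx":-0.0001,"ty":-0.003,"tz":0.0,"ax":0.0,"ay":0.0,"az":0.0,"gripper":-0.3}
  ]
}}

```text
clock: 6.2
ee_pos: [0.4958, -0.1397, 0.0073]
ee_rot: [0.724, 0.69, -0.0, 0.0]
force: [-0.4, 2.4, 0.8]
finger_gap: 0.0301
finger_force: 1.3
```

{"op": "play_rows", "data": {
  "deltas": [
    {"tx":0.0,"ty":-0.002,"tz":0.0,"ax":0.0,"ay":0.0,"az":0.0,"gripper":-0.3},
    {"tx":0.0,"ty":-0.002,"tz":0.0,"ax":0.0,"ay":0.0,"az":0.0,"gripper":-0.3}
  ]
}}

```text
clock: 6.4
ee_pos: [0.4958, -0.1437, 0.0072]
ee_rot: [0.724, 0.69, -0.0, -0.0]
force: [-0.8, 2.8, 1.0]
finger_gap: 0.0298
finger_force: 1.3
```

{"op": "play_rows", "data": {
  "deltas": [
    {"tx":0.0,"ty":-0.002,"tz":0.0,"ax":0.0,"ay":0.0,"az":0.0,"gripper":-0.3}
  ]
}}

```text
clock: 6.5
ee_pos: [0.4959, -0.1456, 0.0073]
ee_rot: [0.724, 0.69, -0.0, -0.0]
force: [0.2, 2.8, 0.8]
finger_gap: 0.0297
finger_force: 1.2
```

{"op": "play_rows", "data": {
  "deltas": [
    {"tx":0.0,"ty":-0.002,"tz":0.0,"ax":0.0,"ay":0.0,"az":0.0,"gripper":-0.3}
  ]
}}

```text
clock: 6.6
ee_pos: [0.4959, -0.1476, 0.0073]
ee_rot: [0.724, 0.69, -0.0, 0.0]
force: [-0.4, 3.2, 1.1]
finger_gap: 0.0298
finger_force: 1.3
```

{"op": "play_rows", "data": {
  "deltas": [
    {"tx":0.0,"ty":-0.002,"tz":0.0,"ax":0.0,"ay":0.0,"az":0.0,"gripper":-0.3}
  ]
}}

```text
clock: 6.7
ee_pos: [0.4957, -0.1491, 0.0072]
ee_rot: [0.724, 0.69, 0.0, -0.001]
force: [0.4, 8.6, 3.2]
finger_gap: 0.0297
finger_force: 3.7
```

{"op": "play_rows", "data": {
  "deltas": [
    {"tx":0.0,"ty":-0.001,"tz":0.0,"ax":0.0,"ay":0.0,"az":0.0,"gripper":-0.3}
  ]
}}

```text
clock: 6.8
ee_pos: [0.4957, -0.1491, 0.0072]
ee_rot: [0.724, 0.69, 0.001, -0.001]
force: [-0.4, 8.0, 3.8]
finger_gap: 0.0299
finger_force: 3.9
```

{"op": "play_rows", "data": {
  "deltas": [
    {"tx":0.0,"ty":-0.001,"tz":0.0,"ax":0.0,"ay":0.0,"az":0.0,"gripper":-0.3}
  ]
}}

```text
clock: 6.9
ee_pos: [0.4956, -0.1492, 0.0073]
ee_rot: [0.724, 0.69, 0.002, -0.002]
force: [-0.2, 10.8, 4.5]
finger_gap: 0.0299
finger_force: 5.1
```

It stopped at TCP y = -0.149, as predicted, and the force is rising, so the module is home. I'll retreat, look to verify, and check the clearance to the rack.

{"op": "play_rows", "data": {
  "deltas": [
    {"tx":0.0,"ty":0.003,"tz":0.0,"ax":0.0,"ay":0.0,"az":0.0,"gripper":-0.3},
    {"tx":0.0,"ty":0.01,"tz":0.0,"ax":0.0,"ay":0.0,"az":0.0,"gripper":-0.3},
    {"tx":0.0,"ty":0.02,"tz":0.0,"ax":0.0,"ay":0.0,"az":0.0,"gripper":-0.3},
    {"tx":0.0,"ty":0.03,"tz":0.02,"ax":0.0,"ay":0.0,"az":0.0,"gripper":-0.3},
    {"tx":0.0,"ty":0.03,"tz":0.03,"ax":0.0,"ay":0.0,"az":0.0,"gripper":-1.0},
    {"tx":0.0,"ty":0.01,"tz":0.04,"ax":0.0,"ay":0.0,"az":0.0,"gripper":-1.0},
    {"tx":0.0,"ty":0.0,"tz":0.04,"ax":0.0,"ay":0.0,"az":0.0,"gripper":-1.0},
    {"tx":0.0,"ty":0.0,"tz":0.03,"ax":0.0,"ay":0.0,"az":0.0,"gripper":-1.0},
    {"tx":0.0,"ty":0.0,"tz":0.0,"ax":0.0,"ay":0.0,"az":0.0,"gripper":-1.0}
  ]
}}

```text
clock: 7.8
ee_pos: [0.5003, -0.0493, 0.1728]
ee_rot: [0.724, 0.69, 0.003, 0.005]
force: [0.8, -0.5, 0.9]
finger_gap: -0.0002
finger_force: 0.0
```

Run:
```python
from h import *
c,a=shot('scene','s3.png');_,b=shot('side','d3.png')
A=cv2.resize(a[165:265,245:345],None,fx=4,fy=4,interpolation=2);B=cv2.resize(b[200:300,225:325],None,fx=4,fy=4,interpolation=2)
cv2.imwrite('pics/cmp3.png',np.hstack([A,B])[:,:,::-1])
print(ctrl.state()['ee_pos'],at(c,203,252,0),at(c,290,145,0))
```

```text
[ 0.49688525 -0.04865703  0.16828161] [ 0.64577962 -0.02926157  0.        ] [ 0.63275355 -0.46321666  0.        ]
```

View pics/cmp3.png

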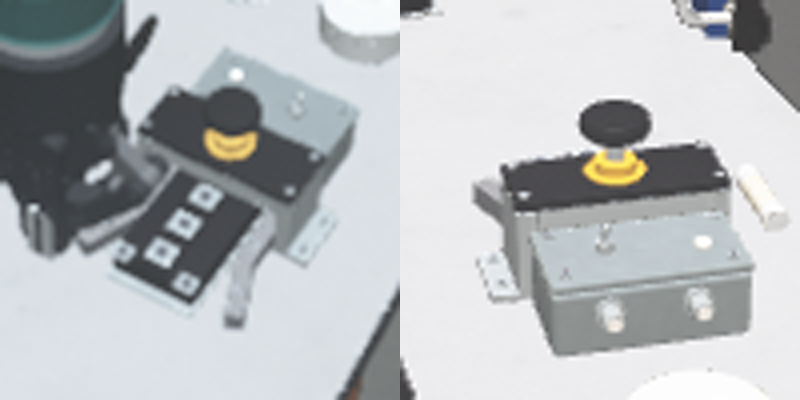

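The module is under the bridge between the rails, with its rear plate edge at about (150,295) just past the rail tips as expected. Next is the knob.

{"op": "play_rows", "data": {
  "deltas": [
    {"tx":-0.001,"ty":-0.04,"tz":0.0,"ax":0.0,"ay":0.0,"az":0.0,"gripper":-1.0},
    {"tx":-0.001,"ty":-0.04,"tz":0.0,"ax":0.0,"ay":0.0,"az":0.0,"gripper":-1.0},
    {"tx":-0.001,"ty":-0.04,"tz":0.0,"ax":0.0,"ay":0.0,"az":0.0,"gripper":-1.0},
    {"tx":-0.002,"ty":-0.04,"tz":0.0,"ax":0.0,"ay":0.0,"az":0.0,"gripper":-1.0},
    {"tx":-0.002,"ty":-0.04,"tz":0.0,"ax":0.0,"ay":0.0,"az":0.0,"gripper":-1.0},
    {"tx":0.0,"ty":0.0,"tz":-0.02,"ax":0.0,"ay":0.0,"az":0.0,"gripper":-1.0},
    {"tx":0.0,"ty":0.0,"tz":-0.02,"ax":0.0,"ay":0.0,"az":0.0,"gripper":-1.0},
    {"tx":0.0,"ty":0.0,"tz":-0.02,"ax":0.0,"ay":0.0,"az":0.0,"gripper":-1.0},
    {"tx":0.0,"ty":0.0,"tz":0.0,"ax":0.0,"ay":0.0,"az":0.0,"gripper":-1.0}
  ]
}}

```text
clock: 8.8
ee_pos: [0.4851, -0.2464, 0.1024]
ee_rot: [0.724, 0.69, -0.001, -0.005]
force: [-0.3, 1.0, -0.6]
finger_gap: -0.0002
finger_force: 0.0
```

Run:
```python
from h import *
s=ctrl.state();print(s['ee_pos'],s['force'])
c,a=shot('scene','s4.png');d,b=shot('side','d4.png')
A=cv2.resize(a[140:240,245:345],None,fx=4,fy=4,interpolation=2);B=cv2.resize(b[180:280,225:325],None,fx=4,fy=4,interpolation=2)
cv2.imwrite('pics/cmp4.png',np.hstack([A,B])[:,:,::-1])
print((proj(c,s['ee_pos'])-[245,140])*4,(proj(d,s['ee_pos'])-[225,180])*4+[400,0])
```

```text
[ 0.48507554 -0.24640973  0.10237853] [-0.28622259  0.97512396 -0.61256907]
[238.29190503 191.46148238] [601.90811673 166.17863153]
```

View pics/cmp4.png

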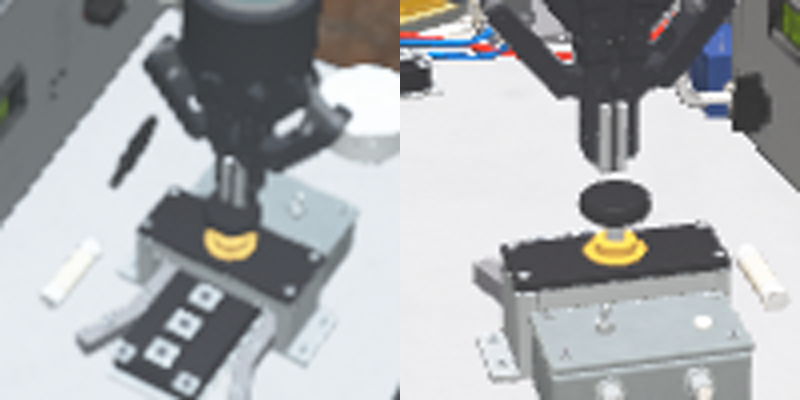

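The shut fingertips, at about (612,165) in the right view, stand over the knob at (615,200), well within its 38 mm. Pressing now.

{"op": "play_rows", "data": {
  "deltas": [
    {"tx":0.0,"ty":0.0,"tz":0.0,"ax":0.0,"ay":0.0,"az":0.0,"gripper":-1.0},
    {"tx":0.0,"ty":0.0,"tz":-0.004,"ax":0.0,"ay":0.0,"az":0.0,"gripper":-1.0},
    {"tx":0.0,"ty":0.0,"tz":-0.004,"ax":0.0,"ay":0.0,"az":0.0,"gripper":-1.0},
    {"tx":0.0,"ty":0.0,"tz":-0.003,"ax":0.0,"ay":0.0,"az":0.0,"gripper":-1.0}
  ]
}}

```text
clock: 9.3
ee_pos: [0.4891, -0.2485, 0.0964]
ee_rot: [0.724, 0.69, 0.0, 0.0]
force: [-0.1, -0.2, 0.9]
finger_gap: -0.0001
finger_force: 0.0
```

{"op": "play_rows", "data": {
  "deltas": [
    {"tx":0.0,"ty":0.0,"tz":-0.003,"ax":0.0,"ay":0.0,"az":0.0,"gripper":-1.0},
    {"tx":0.0,"ty":0.0,"tz":-0.002,"ax":0.0,"ay":0.0,"az":0.0,"gripper":-1.0}
  ]
}}

```text
clock: 9.5
ee_pos: [0.4888, -0.2483, 0.091]
ee_rot: [0.724, 0.69, -0.0, -0.0]
force: [0.8, 0.2, 0.3]
finger_gap: -0.0
finger_force: 0.0
```

{"op": "play_rows", "data": {
  "deltas": [
    {"tx":0.0,"ty":0.0,"tz":-0.002,"ax":0.0,"ay":0.0,"az":0.0,"gripper":-1.0},
    {"tx":0.0,"ty":0.0,"tz":-0.002,"ax":0.0,"ay":0.0,"az":0.0,"gripper":-1.0}
  ]
}}

```text
clock: 9.7
ee_pos: [0.4889, -0.2484, 0.0874]
ee_rot: [0.724, 0.69, -0.0, -0.0]
force: [-2.0, 0.5, 2.3]
finger_gap: 0.0001
finger_force: 1.2
```

{"op": "play_rows", "data": {
  "deltas": [
    {"tx":0.0,"ty":0.0,"tz":-0.002,"ax":0.0,"ay":0.0,"az":0.0,"gripper":-1.0},
    {"tx":0.0,"ty":0.0,"tz":-0.002,"ax":0.0,"ay":0.0,"az":0.0,"gripper":-1.0}
  ]
}}

```text
clock: 9.9
ee_pos: [0.4889, -0.2484, 0.0838]
ee_rot: [0.724, 0.69, 0.0, -0.0]
force: [-1.7, 1.4, 7.3]
finger_gap: 0.0003
finger_force: 3.7
```

{"op": "play_rows", "data": {
  "deltas": [
    {"tx":0.0,"ty":0.0,"tz":-0.002,"ax":0.0,"ay":0.0,"az":0.0,"gripper":-1.0},
    {"tx":0.0,"ty":0.0,"tz":0.0,"ax":0.0,"ay":0.0,"az":0.0,"gripper":-1.0}
  ]
}}

```text
clock: 10.1
ee_pos: [0.4889, -0.2484, 0.0822]
ee_rot: [0.724, 0.69, 0.0, 0.0]
force: [-2.3, 2.6, 8.9]
finger_gap: -0.0001
finger_force: 4.6
```

{"op": "play_rows", "data": {
  "deltas": [
    {"tx":0.0,"ty":0.0,"tz":-0.002,"ax":0.0,"ay":0.0,"az":0.0,"gripper":-1.0},
    {"tx":0.0,"ty":0.0,"tz":0.0,"ax":0.0,"ay":0.0,"az":0.0,"gripper":-1.0}
  ]
}}

```text
clock: 10.3
ee_pos: [0.489, -0.2484, 0.0808]
ee_rot: [0.724, 0.69, 0.0, 0.0]
force: [-4.2, 2.1, 10.6]
finger_gap: 0.0003
finger_force: 5.3
```

{"op": "play_rows", "data": {
  "deltas": [
    {"tx":0.0,"ty":0.0,"tz":-0.001,"ax":0.0,"ay":0.0,"az":0.0,"gripper":-1.0},
    {"tx":0.0,"ty":0.0,"tz":0.0,"ax":0.0,"ay":0.0,"az":0.0,"gripper":-1.0}
  ]
}}

```text
clock: 10.5
ee_pos: [0.489, -0.2485, 0.0807]
ee_rot: [0.724, 0.69, 0.0, 0.0]
force: [-4.9, 3.5, 16.5]
finger_gap: 0.0001
finger_force: 8.3
```

The knob is at its own stop: z no longer changes while the force rose to 16.5 N. I'll let it settle briefly and hand in.

{"op": "play_rows", "data": {
  "deltas": [
    {"tx":0.0,"ty":0.0,"tz":0.0,"ax":0.0,"ay":0.0,"az":0.0,"gripper":-1.0},
    {"tx":0.0,"ty":0.0,"tz":0.0,"ax":0.0,"ay":0.0,"az":0.0,"gripper":-1.0},
    {"tx":0.0,"ty":0.0,"tz":0.0,"ax":0.0,"ay":0.0,"az":0.0,"gripper":-1.0},
    {"tx":0.0,"ty":0.0,"tz":0.0,"ax":0.0,"ay":0.0,"az":0.0,"gripper":-1.0}
  ]
}}

```text
clock: 10.9
ee_pos: [0.489, -0.2485, 0.0807]
ee_rot: [0.724, 0.69, 0.0, 0.0]
force: [-5.0, 4.7, 15.4]
finger_gap: 0.0001
finger_force: 8.2
```

Run:
```python
from rig import ctrl
s=ctrl.state(); print(s['ee_pos'],s['force'])
if s['force'][2]>13 and s['ee_pos'][2]<.0815: print(ctrl.finish_job())
```

```text
[ 0.48901577 -0.24848557  0.08070213] [-4.99102625  4.68824661 15.36691142]
the job is handed in; nothing more can be done
None
```

The module was pushed home against the end stop, the knob was then pressed to its bottom stop and held there with about 15 N, and the job was handed in at about 11 s on the robot's clock; no verdict was returned.

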